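# Seat a double lid on a caddy and take the cap off alone

## Task

Beside the open caddy stands its lid set, an inner lid with an outer cap resting over it; pick up the whole set by the inner lid's knob, which sticks up through the hole in the cap, lower it gently and upright onto the caddy until the inner lid is fully home in the mouth, and let go of it. Then grip the outer cap by its rim and lift it alone straight up, leaving the inner lid seated and undisturbed. Finish still holding the cap level and still, about 10 cm above where it sat over the caddy, so that I can wipe its inside; do not let go, and leave the caddy and the other things standing where they are.

Things in the scene. Friction and masses are not known exactly. Their poses are not given: they have to be found in the camera images.
- caddy: Open round steel caddy, loose, upright on the worktop, about 0.6 kg, 90 mm high. Body 56 mm across up to z = 64, then a neck 52 mm across up to the rim at z = 90; mouth 46 mm across, deep. Origin: centre of the underside, z up; yaw means nothing. It stands left or right of the middle, the lid set on the other side.
- inner_lid: Steel inner lid, about 0.2 kg, loose; stands on the worktop under the cap. From below: plug 42 mm across, 18 high (bottom 6 mm tapers to 32 mm); flange 55 mm across, z = 18 to 22; round knob 20 mm across, z = 22 to 52. Origin: centre of the plug's underside, z up. Home on the caddy, its flange lies on the rim, its origin 72 mm above the caddy's.
- knob_top (a point): Centre of the inner lid's knob top, 52 mm above that lid's origin. The knob stands 26 mm out of the cap's top. Lifting the knob carries the cap on the flange. With the set home this point is 124 mm above the worktop.
- outer_cap: Steel outer cap, about 0.1 kg, loose: 66 mm across, 23 high; skirt 19 deep, 60 mm across inside; flat top 4 mm thick with a 28 mm hole. Origin: centre of the skirt's lower edge, z up; 3 mm above the inner lid's origin when resting on it. Over the set home it is 75 mm up.
- cap_top (a point): Centre of the cap's hole at its top face, 23 mm above the cap's origin: 26 mm above the worktop at first, 98 mm with the set home. There the cap sticks out 5 mm all round beyond the caddy's body, so fingers may reach past it. It has some mm of sideways play over the inner lid; lifted off-centre it can drag that lid along.
- tuna_tin: Bystander, loose, to be left alone: low round food tin, 86 mm across, 40 high. Origin near the centre of its underside.
- salt_shaker: Bystander, loose, to be left alone: salt shaker, 44 mm across, 90 high. Origin near the centre of its underside.
- island_mug: Bystander, loose, to be left alone: two-tone mug with a handle, 90 x 122 x 105 mm. Origin near the centre of its underside.
- spice_jar_a: Bystander, loose, to be left alone: round spice jar, 46 mm across, 106 high, at the back right. Origin near the centre of its underside.
- spice_jar_b: Bystander, loose, to be left alone: round spice jar, 46 mm across, 106 high, at the back right. Origin near the centre of its underside.
- vanilla_bottle: Bystander, loose, to be left alone: small dropper bottle, 33 mm across, 102 high, at the back right. Origin near the centre of its underside.
Not all that is in view belongs to the job. Leave any green look-alike of the outer_cap alone. What is shaped like the caddy but black is not meant.

How it is judged (in metres and radians):
On the way, in this order (a step that is already met when the one before it is completed fails the run):
1. the whole lid set, cap resting on the inner lid, is lifted clear of the worktop by the inner lid's knob (height (world z) of inner_lid above 0.03 m and contact force between the fingers and inner_lid above 0.5 N and z of outer_cap in the frame of inner_lid between 0 and 0.007 m and angle between the z axis of outer_cap and the z axis of inner_lid, either way round below 0.12 rad), for 0.2 s.
2. the lid set sits home on the caddy, cap still resting on the inner lid, and is let go (z of inner_lid in the frame of caddy between 0.069 and 0.075 m and horizontal distance between inner_lid and caddy below 0.005 m and angle between the z axis of inner_lid and the z axis of caddy, either way round below 0.08 rad and z of outer_cap in the frame of inner_lid between 0 and 0.007 m and angle between the z axis of outer_cap and the z axis of inner_lid, either way round below 0.12 rad and contact force between the fingers and inner_lid below 0.05 N and contact force between the fingers and outer_cap below 0.05 N and linear speed of inner_lid below 0.02 m/s), for 0.2 s.
At the end, for the whole second after the job is handed in: Fingers hold the cap at rest, level to 0.15 rad, 60 mm or more above its seat (lower edge below 260 mm), within 40 mm of above the caddy, touching nothing else. Inner lid untouched, home to 3 mm, centred to 5 mm, square to 0.08 rad. Caddy upright, within 30 mm of its start (z of inner_lid in the frame of caddy between 0.069 and 0.075 m and horizontal distance between inner_lid and caddy below 0.005 m and angle between the z axis of inner_lid and the z axis of caddy, either way round below 0.08 rad and z of outer_cap in the frame of caddy above 0.135 m and height (world z) of outer_cap below 0.26 m and horizontal distance between outer_cap and caddy below 0.04 m and angle between outer_cap's own z axis and vertical below 0.15 rad and linear speed of each of outer_cap, inner_lid below 0.02 m/s and contact force between the fingers and outer_cap above 1 N and contact force between each of outer_cap, the arm, the fingers and inner_lid below 0.05 N and contact force between outer_cap and caddy below 0.05 N and angle between caddy's own z axis and vertical below 0.05 rad and height (world z) of caddy below 0.004 m and distance of caddy from where it was at the start of the episode below 0.03 m); the arm keeps its last pose, push and grip.
It fails at once if the cap is taken off the inner lid while that lid is not home on the caddy, or the inner lid comes out of its seat once the cap is off (z of outer_cap in the frame of inner_lid above 0.013 m and (z of inner_lid in the frame of caddy above 0.076 m or z of inner_lid in the frame of caddy below 0.068 m or horizontal distance between inner_lid and caddy above 0.006 m)).
It fails at once if the lid set is dropped (falls faster than 0.35 m/s out of the grip) (contact force between the fingers and inner_lid below 0.01 N and linear speed of inner_lid above 0.35 m/s).
It fails at once if the lid set, held by the knob, is rammed onto the caddy with more than 40 N (contact force between the fingers and inner_lid above 0.5 N and contact force between inner_lid and caddy above 40 N).
It fails at once if the caddy is tipped by more than 0.2 rad or pushed more than 40 mm (angle between caddy's own z axis and vertical above 0.2 rad or distance of caddy from where it was at the start of the episode above 0.04 m).
It fails at once if a bystander is moved more than 30 mm or tipped over (distance of any of tuna_tin, salt_shaker, island_mug, spice_jar_a, spice_jar_b, vanilla_bottle from where it was at the start of the episode above 0.03 m or angle between any of tuna_tin, salt_shaker, island_mug, spice_jar_a, spice_jar_b, vanilla_bottle's own z axis and vertical above 0.3 rad).
It also fails if it takes over 58 s, if anything falls off the work surface, if the arm or the gripper's body presses on something with over 40 N, if the wrist force passes 120 N, or if a joint passes its speed limit or range.

## Robot

A 6-joint arm with a two-finger parallel gripper is mounted at the origin on a cart in front of the work surface, level with it; the furniture and walls round the work are solid. World frame = base frame: x ahead of the robot, y to its left, z up, the work surface at z = 0. Lengths are in mm, angles in rad, forces in N, time in s.
With the tool pointing down it reaches from about 325 to 900 mm from the base axis. Payload 3.5 kg.
Tool frame: the origin (TCP) lies at the very end of the fingers, on their centre line; the grasp point (between the pads) lies 19 mm behind it; z points along the fingers, y is the direction in which the jaws open and shut (so a half turn about z gives the same grasp; the last joint's range is limited). The gripper opens to 85 mm and grips with 20 to 120 N. Pads are 22 mm wide; open, the fingers measure 114 mm over their backs; the gripper's body (76 mm by 85 mm) begins 54 mm behind the grasp point. The pads swing forward as they close: fully open they stand 13 mm farther back than shut.
Start: joints at [-1.408, 0.276, -0.026, 1.268, 0, 1.467], TCP at [164.164, -603.052, 231.313] pointing down, gripper open.
Joint ranges: [-3.12, 3.12], [-0.85, 1.88], [-1.08, 1.24], [-1.95, 2.15], [-1.57, 1.53], [-3.14, 3.14]. Speed limits (rad/s): [2.57, 2.57, 3.14, 3.14, 3.14, 3.14].

## Interface

Orientations are given as a 3x3 rotation matrix whose columns are the frame's x, y, z axes.
In Python, from station import monitor, read_camera, calibration, ticket gives the robot as it stands. The module is installed in compiled form; this text tells all that it offers.
- The arm moves only by the tool step_arm, never from a script. Its argument "moves" is a list of rows, each an object with "offset": the shift along the world's x, y, z in cm, a list of three; "rot": the turn, a rotation vector about the world's x, y, z in rad, a list of three; "jaw": the finger opening in cm, from 0 to 8.54. A call has 1 to 8 rows; each row is the pose to reach, as a shift and turn from the pose commanded when the call began; what a row does not reach only later rows make up. A row lasts 1/8 s, in which the tool goes at most 62.5 mm and 10.7 degrees, less where a joint would pass 70% of its speed; a pose out of reach is approached as far as the arm can. A call with a gripper value outside its range is refused whole. The fingers move at their own pace and stop on an object; "newtons" is the grip in N (left out, the last holds). Time passes only in rows, so rows that repeat a pose let the fingers close. It gives the time, the measured TCP pose, the force and the opening at its end, in the units of the state.
- monitor.get_state(): the state, without advancing time (a new reading comes with each control period).
- read_camera(name): name is "scene" or "top"; returns the picture (400x640x3 uint8, blue, green, red); there is no depth.
- calibration(name): a dict with "intrinsics" (3x3 intrinsics, pixels), "cam_to_world" (4x4, takes a point from camera to world coordinates). Camera axes: x right, y up, looking along -z (the intrinsics and any distortion apply to the point x, -y, -z); pixel columns grow to the right and rows downward; lengths in mm; the calibration is good to about 2 mm. A picture is of the moment at which its call begins. calibration takes no time and is no camera call.
- ticket.sign_off(): hands the job in, once; it reports no verdict.
The state is a dict: "t": time; "joint_positions": joint angles; "joint_velocities": joint speeds; "joint_efforts": joint torques, N m; "position": TCP position; "orientation": TCP orientation; "wrist_force": force on the tool from outside, world axes, zero at the start; "moment": the same for the moment, N m; "grip_width": finger opening in mm.
Only numpy, scipy, OpenCV 4.12 (cv2) and the standard library are available. Lean on these libraries where they do the work, as an engineer would, in place of code of your own. Each camera call takes 0.05 s, during which the arm holds its last target. There are 200 camera calls.

## Working session

There is one attempt and no reset: what is moved stays moved. The work goes in short steps, Python scripts to look and compute and a tool call to move; the robot and the scene stay as the last step left them, time stands still between calls to the robot, and variables do not carry over. Pictures are saved under pics/ and viewed, about 8 in all and at most 12, crops included, and the job is handed in when it is done.

Besides the shell and the picture viewer there is one more tool, called as name(argument=value, ...), one argument or row to a line, values as JSON. step_arm: Moves the arm, as the interface text tells. Its arguments: {"type":"object","properties":{"moves":{"type":"array","items":{"type":"object","properties":{"offset":{"type":"array","items":{"type":"number"}},"rot":{"type":"array","items":{"type":"number"}},"jaw":{"type":"number"}}}},"newtons":{"type":"number"}},"required":["moves"]}

```bash
mkdir -p pics; python3 - <<'E'
from station import monitor, read_camera, calibration
import cv2
for n in("scene","top"):
    cv2.imwrite(f"pics/{n}0.png",read_camera(n)); c=calibration(n); print(n,c)
s=monitor.get_state(); print(s)
E
```

```text
scene {'intrinsics': array([[456.89199055,   0.        , 327.48875028],
       [  0.        , 456.89199055, 201.00776092],
       [  0.        ,   0.        ,   1.        ]]), 'cam_to_world': array([[ 5.61118723e-01,  3.97491705e-01, -7.26048293e-01,
        -5.38351449e+02],
       [-8.27686884e-01,  2.59952236e-01, -4.97352246e-01,
        -6.96711503e+02],
       [-8.95551486e-03,  8.80014306e-01,  4.74862738e-01,
         7.59980122e+02],
       [ 0.00000000e+00,  0.00000000e+00,  0.00000000e+00,
         1.00000000e+00]])}
top {'intrinsics': array([[403.60937358,   0.        , 320.18738992],
       [  0.        , 403.60937358, 203.27771406],
       [  0.        ,   0.        ,   1.        ]]), 'cam_to_world': array([[ 1.42529608e-02,  9.96707101e-01, -7.98236079e-02,
         3.52200759e+02],
       [-9.99665925e-01,  1.59256206e-02,  2.03571342e-02,
         4.63572206e+01],
       [ 2.15613407e-02,  7.95067914e-02,  9.96601113e-01,
         1.44273637e+03],
       [ 0.00000000e+00,  0.00000000e+00,  0.00000000e+00,
         1.00000000e+00]])}
{'t': 0.1, 'joint_positions': array([-1.40839663e+00,  2.77076712e-01, -2.77454247e-02,  1.26802221e+00,
       -2.64927327e-05,  1.46739517e+00]), 'joint_velocities': array([-3.58730316e-04, -2.78090342e-03,  4.62167784e-03, -1.50672923e-03,
       -1.59030478e-04, -9.79530360e-05]), 'joint_efforts': array([-1.33744547e-04, -4.46706820e+01,  2.96128964e+01,  8.43402726e-03,
       -1.22845563e-04,  7.62449559e-06]), 'position': array([ 164.04225719, -602.34680809,  230.25845949]), 'orientation': array([[ 9.64882465e-01,  2.62681749e-01, -3.57280929e-04],
       [ 2.62681927e-01, -9.64880375e-01,  2.01678276e-03],
       [ 1.85038665e-04, -2.03980956e-03, -9.99997902e-01]]), 'wrist_force': array([0.41902419, 0.69529935, 0.42645654]), 'moment': array([-0.01216965, -0.0237419 ,  0.02116375]), 'grip_width': 85.38695948750386}
```

View pics/scene0.png

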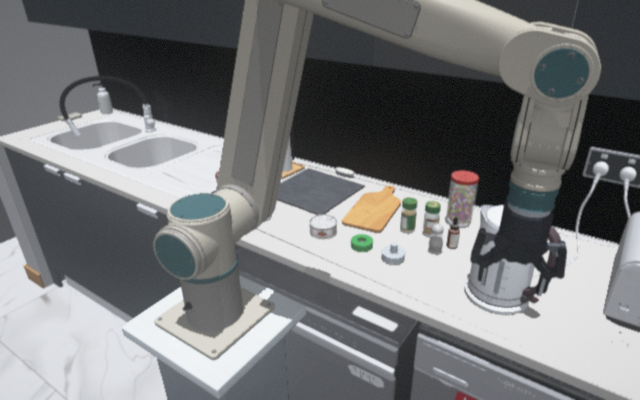

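View pics/top0.png

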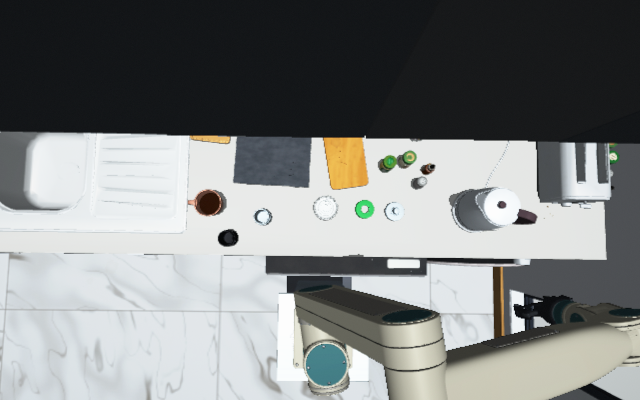

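The top view shows the candidates:
- **Lid set:** steel with a knob at (394,211).
- **Green look-alike cap:** (364,209), to be left alone.
- **Steel caddy:** (263,216).
- **Black look-alike caddy:** (228,238), to be left alone.
- **Tuna tin:** (325,208).

In the scene view the lid set is at (393,253), the green cap at (361,242) and the tin at (323,226). The arm hides the caddy there. I choose the silver set with the knob and the steel caddy, and will check both in a close crop.

```bash
python3 - <<'E'
import cv2,numpy as np
t=cv2.imread("pics/top0.png"); s=cv2.imread("pics/scene0.png")
f=lambda im,u,v:cv2.resize(im[v-18:v+18,u-24:u+24],(396,297),interpolation=cv2.INTER_CUBIC)
cv2.imwrite("pics/crop.png",np.vstack([np.hstack([f(t,394,211),f(t,263,216)]),np.hstack([f(s,393,253),f(t,228,238)])]))
E
cat > h.py <<'E'
import numpy as np,cv2
from station import calibration
C={n:calibration(n) for n in("scene","top")}
def ray(n,u,v):
    K=C[n]["intrinsics"];T=C[n]["cam_to_world"]
    d=np.array([(u-K[0,2])/K[0,0],-(v-K[1,2])/K[1,1],-1.]); d=T[:3,:3]@d
    return T[:3,3],d
def atz(n,u,v,z):
    o,d=ray(n,u,v); return o+d*(z-o[2])/d[2]
def proj(n,p):
    T=C[n]["cam_to_world"];K=C[n]["intrinsics"]
    q=(np.asarray(p)-T[:3,3])@T[:3,:3]; return np.array([K[0,0]*q[...,0]/-q[...,2]+K[0,2],K[1,1]*-q[...,1]/-q[...,2]+K[1,2]]).T
def tri(a,b):
    (o1,d1),(o2,d2)=ray("scene",*a),ray("top",*b)
    s=np.linalg.lstsq(np.c_[d1,-d2],o2-o1,rcond=None)[0]
    p,q=o1+s[0]*d1,o2+s[1]*d2
    return (p+q)/2,np.linalg.norm(p-q)
E
python3 - <<'E'
import sys; sys.path.insert(0,'.')
from h import *
print(tri((393,245),(394,211)),atz("top",394,211,30),atz("top",263,216,90),atz("top",364,209,20),atz("top",228,238,90),atz("top",325,208,40),atz("top",421,183,90))
E
```

```text
(array([ 442.78888326, -242.42695473,   42.20986779]), np.float64(4.924995859702817)) [ 442.23601823 -242.79236994   30.        ] [414.8142365  209.39289546  90.        ] [ 448.30839067 -138.16721765   20.        ] [339.88831827 323.51920568  90.        ] [448.31444812   0.6951472   40.        ] [ 535.072754  -322.5833952   90.       ]
```

View pics/crop.png

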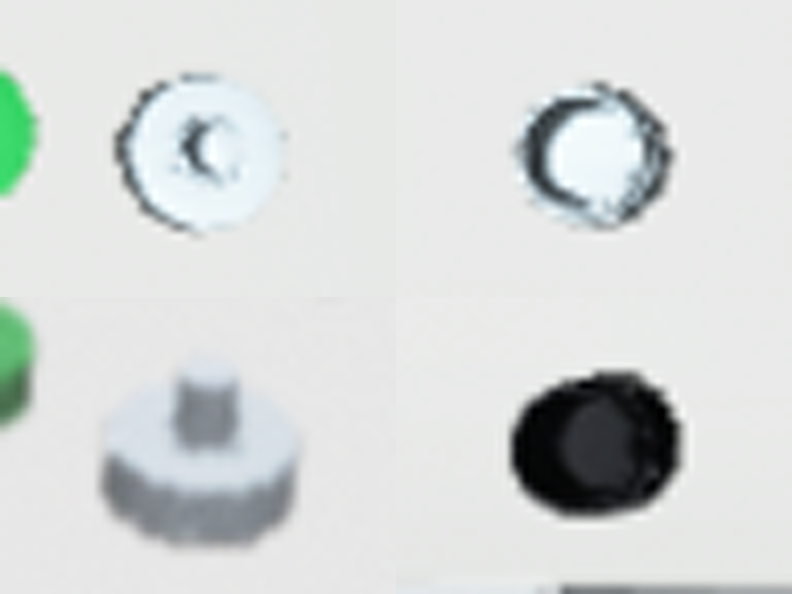

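The crop confirms it: the top-left and bottom-left panels are the steel cap with the knob through it, the top-right is the open steel caddy, and the bottom-right is the black one, which isn't meant. I'll triangulate the knob and start approaching.

```bash
python3 - <<'E'
from h import *
# crop px -> image px
k=lambda u,v,x,y:(u-24+(x+.5)/8.25-.5, v-18+(y+.5)/8.25-.5)
ks=k(393,253,207.5,371-297); kt=k(394,211,216,149)
print("knob",ks,kt,tri(ks,kt),atz("scene",*ks,52),atz("top",*kt,52))
cs=k(393,253,199.5,441-297); ct=k(394,211,205,153)
print("cap",tri(cs,ct),atz("scene",*cs,26),atz("top",*ct,26))
ca=k(263,216,590,156); print("caddy",atz("top",*ca,90))
# cap base outline check, scene: skirt bottom y, in crop
for r,z in((33,26),(33,3),(10,52)):
    a=np.linspace(0,2*np.pi,73); 
    for n,u,v in(("scene",393,253),("top",394,211)):
        P=proj(n,np.c_[442+r*np.cos(a),-245+r*np.sin(a),0*a+z]); Q=(P-[u-24,v-18]+.5)*8.25-.5
        print(r,z,n,Q.min(0).round(),Q.max(0).round())
E
```

```text
knob (393.7121212121212, 243.53030303030303) (395.74242424242425, 210.62121212121212) (array([ 442.95489404, -245.85387421,   48.59245489]), np.float64(1.8143348739791512)) [ 438.98784244 -248.63961139   52.        ] [ 442.24372411 -244.35477527   52.        ]
cap (array([ 442.42138129, -246.07999005,   20.57096715]), np.float64(0.2266486385391676)) [ 435.1301406  -249.31007661   26.        ] [ 442.1383793  -245.06121158   26.        ]
caddy [415.64588932  51.99551682  90.        ]
33 26 scene [100.  76.] [295. 187.]
33 26 top [128.  76.] [282. 230.]
33 3 scene [ 97. 131.] [291. 243.]
33 3 top [118.  81.] [270. 232.]
10 52 scene [172.  50.] [232.  83.]
10 52 top [194. 126.] [241. 173.]
```

step_arm(
  moves=[
    {"offset": [2, 4, 1], "rot": [0, 0, 0.18], "jaw": 8.5},
    {"offset": [4, 9, 1], "rot": [0, 0, 0.36], "jaw": 8.5},
    {"offset": [6, 14, 1], "rot": [0, 0, 0.54], "jaw": 8.5},
    {"offset": [9, 19, 1], "rot": [0, 0, 0.72], "jaw": 8.5},
    {"offset": [12, 23, 1], "rot": [0, 0, 0.9], "jaw": 8.5},
    {"offset": [14, 26, 1], "rot": [0, 0, 1.08], "jaw": 8.5},
    {"offset": [16, 28, 1], "rot": [0, 0, 1.26], "jaw": 8.5},
    {"offset": [16, 28, 1], "rot": [0, 0, 1.305], "jaw": 8.5},
  ],
)

```text
t: 1.1
position: [324.9, -321.2, 240.9]
orientation: [[-0.005, 1.0, -0.0], [1.0, 0.005, 0.001], [0.001, -0.0, -1.0]]
wrist_force: [-0.5, 0.1, -0.3]
grip_width: 84.5
```

```bash
python3 - <<'E'
from station import read_camera
from h import *
s=read_camera("scene"); t=read_camera("top")
cv2.imwrite("pics/scene1.png",s);cv2.imwrite("pics/top1.png",t)
p=atz("top",263-24+(194+.5)/8.25-.5,216-18+(156.5)/8.25-.5,90);print(p,proj("scene",p))
u,v=proj("scene",[p[0],p[1],45]).astype(int);print(u,v)
f=lambda im,u,v:cv2.resize(im[v-18:v+18,u-24:u+24],(396,297),interpolation=cv2.INTER_CUBIC)
full=cv2.resize(s,(792,495))
cv2.imwrite("pics/c1.png",np.vstack([np.hstack([f(s,u,v),f(t,263,216)]),full[150:450]]))
a=np.linspace(0,2*np.pi,73)
for n,uu,vv in(("scene",u,v),("top",263,216)):
  for r,z in((28,0),(28,64),(26,90),(23,90)):
    Q=(proj(n,np.c_[p[0]+r*np.cos(a),p[1]+r*np.sin(a),0*a+z])-[uu-24,vv-18]+.5)*8.25-.5
    print(n,r,z,Q.min(0).round(),Q.max(0).round())
E
```

```text
[413.19587782 212.43433622  90.        ] [261.02508953 193.19855647]
262 205
scene 28 0 [140. 220.] [282. 291.]
scene 28 64 [127.  80.] [271. 148.]
scene 26 90 [126.  24.] [261.  86.]
scene 23 90 [134.  28.] [253.  82.]
top 28 0 [154. 101.] [284. 231.]
top 28 64 [134.  91.] [270. 227.]
top 26 90 [130.  92.] [258. 220.]
top 23 90 [137.  99.] [251. 213.]
```

View pics/c1.png

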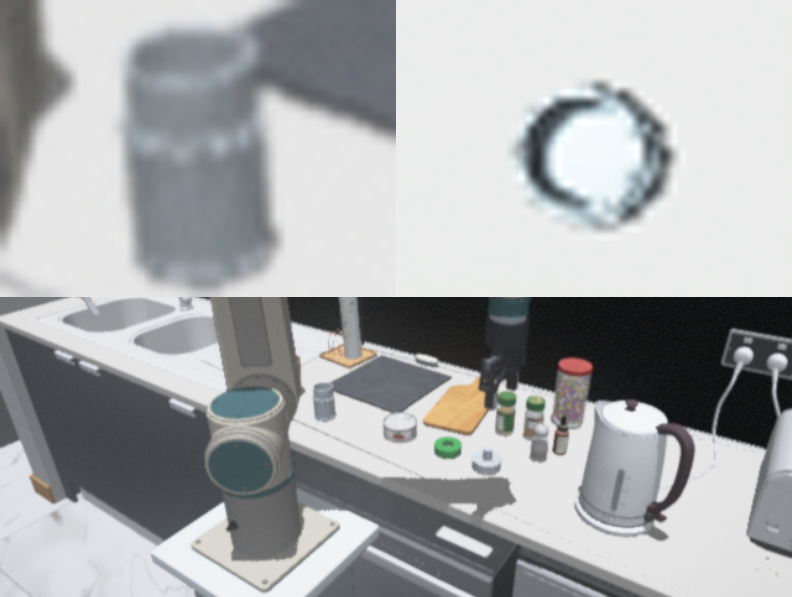

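The scene view now shows the caddy: rim at about (261,193), base centre near (262,217). After reconciling both views I get the caddy at about (414, 214) and the lid set at about (440.5, −246). The triangulated knob top is 49 mm up, against 52 in the text. Moving over the knob next.

step_arm(
  moves=[
    {"offset": [4, 2.5, -2], "rot": [0, 0, 0], "jaw": 8.5},
    {"offset": [8, 5, -5], "rot": [0, 0, 0], "jaw": 8.5},
    {"offset": [11.6, 7.7, -8], "rot": [0, 0, 0], "jaw": 8.5},
    {"offset": [11.6, 7.7, -11], "rot": [0, 0, 0], "jaw": 6},
    {"offset": [11.6, 7.7, -14], "rot": [0, 0, 0], "jaw": 5},
    {"offset": [11.6, 7.7, -15.5], "rot": [0, 0, 0], "jaw": 5},
    {"offset": [11.6, 7.7, -15.5], "rot": [0, 0, 0], "jaw": 5},
    {"offset": [11.6, 7.7, -15.5], "rot": [0, 0, 0], "jaw": 5},
  ],
)

```text
t: 2.2
position: [440.8, -246.9, 87.4]
orientation: [[0.001, 1.0, 0.002], [1.0, -0.001, -0.001], [-0.001, 0.002, -1.0]]
wrist_force: [0.3, -0.2, 0.8]
grip_width: 49.8
```

```bash
python3 - <<'E'
from station import read_camera,monitor
from h import *
s=read_camera("scene"); t=read_camera("top")
cv2.imwrite("pics/scene2.png",s)
f=lambda im,u,v:cv2.resize(im[v-36:v+36,u-32:u+32],(396,446),interpolation=cv2.INTER_CUBIC)
cv2.imwrite("pics/c2.png",np.hstack([f(s,393,235),f(t,394,211)]))
S=monitor.get_state();print(S["position"],S["grip_width"])
E
```

```text
[ 441.11584761 -247.01599339   87.7214835 ] 49.92032556206513
```

View pics/c2.png

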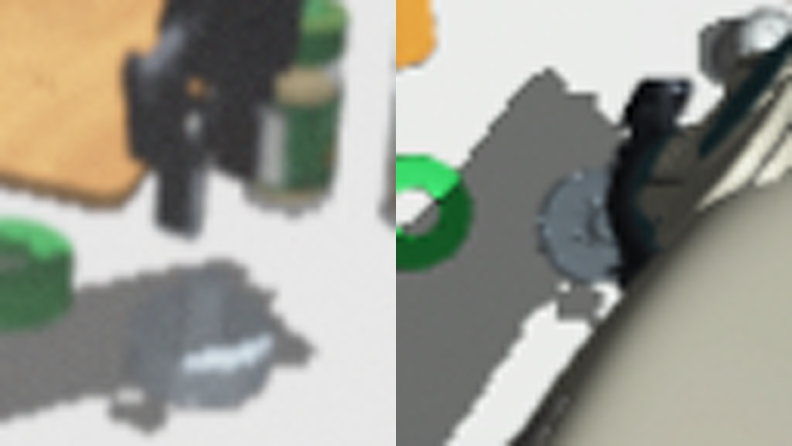

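The crop shows the gripper above the knob, with the near fingertip at about crop (180,235) and the knob at about (203,300). I'll check the fingertip projection against the model before descending.

```bash
python3 - <<'E'
from h import *
for y in(-11,0,11):
  for x in (-25,-35,0):
    print(x,y,(proj("scene",[441+x,-247+y,93])-[361,199]+.5)*6.19)
print((proj("scene",[440.5,-246.3,52])-[361,199]+.5)*6.19)
E
```

```text
-25 -11 [206.49805566 231.03143961]
-35 -11 [195.94025235 241.52364935]
0 -11 [232.35424714 205.33588762]
-25 0 [183.79723284 223.51816772]
-35 0 [173.15210851 233.91906549]
0 0 [209.86964736 198.04392149]
-25 11 [161.29692156 216.07125895]
-35 11 [150.56643418 226.38204732]
0 11 [187.58078126 190.81543362]
[202.43251713 275.57821048]
```

Image and projection agree to about 1 mm. Descending and gripping.

step_arm(
  moves=[
    {"offset": [0, 0, -3], "rot": [0, 0, 0], "jaw": 5},
    {"offset": [0, 0, -5], "rot": [0, 0, 0], "jaw": 5},
    {"offset": [0, 0, -5.8], "rot": [0, 0, 0], "jaw": 5},
    {"offset": [0, 0, -5.8], "rot": [0, 0, 0], "jaw": 4},
    {"offset": [0, 0, -5.8], "rot": [0, 0, 0], "jaw": 3},
    {"offset": [0, 0, -5.8], "rot": [0, 0, 0], "jaw": 2.2},
    {"offset": [0, 0, -5.8], "rot": [0, 0, 0], "jaw": 1.5},
    {"offset": [0, 0, -5.8], "rot": [0, 0, 0], "jaw": 1.2},
  ],
  newtons=40,
)

```text
t: 3.3
position: [441.7, -246.8, 29.4]
orientation: [[-0.0, 1.0, 0.003], [1.0, 0.0, -0.001], [-0.001, 0.003, -1.0]]
wrist_force: [2.3, 1.2, 4.7]
grip_width: 18.7
```

step_arm(
  moves=[
    {"offset": [0, 0, 0], "rot": [0, 0, 0], "jaw": 1},
    {"offset": [0, 0, 0], "rot": [0, 0, 0], "jaw": 1},
  ],
)

```text
t: 3.55
position: [441.7, -246.8, 29.4]
orientation: [[-0.0, 1.0, 0.003], [1.0, 0.0, -0.001], [-0.001, 0.003, -1.0]]
wrist_force: [2.5, 1.0, 6.2]
grip_width: 18.3
```

step_arm(
  moves=[
    {"offset": [0, 0, 0.5], "rot": [0, 0, 0], "jaw": 1},
    {"offset": [0, 0, 1.5], "rot": [0, 0, 0], "jaw": 1},
    {"offset": [0, 0, 3], "rot": [0, 0, 0], "jaw": 1},
    {"offset": [0, 0, 5], "rot": [0, 0, 0], "jaw": 1},
    {"offset": [0, 0, 6], "rot": [0, 0, 0], "jaw": 1},
    {"offset": [0, 0, 6], "rot": [0, 0, 0], "jaw": 1},
  ],
)

```text
t: 4.3
position: [440.8, -246.6, 89.4]
orientation: [[0.0, 1.0, 0.002], [1.0, -0.0, -0.001], [-0.001, 0.002, -1.0]]
wrist_force: [-0.1, 0.1, -3.6]
grip_width: 18.2
```

```bash
python3 - <<'E'
from station import read_camera,monitor
from h import *
s=read_camera("scene")
cv2.imwrite("pics/scene3.png",s)
cv2.imwrite("pics/c3.png",cv2.resize(s[190:270,350:440],(720,640)[:2],interpolation=cv2.INTER_CUBIC)[:600])
S=monitor.get_state();print(S["position"],S["grip_width"],S["wrist_force"])
E
```

```text
[ 440.24210581 -246.13875498   88.60661089] 18.576924422091974 [-0.9754392  -0.05107479 -3.33707465]
```

View pics/c3.png

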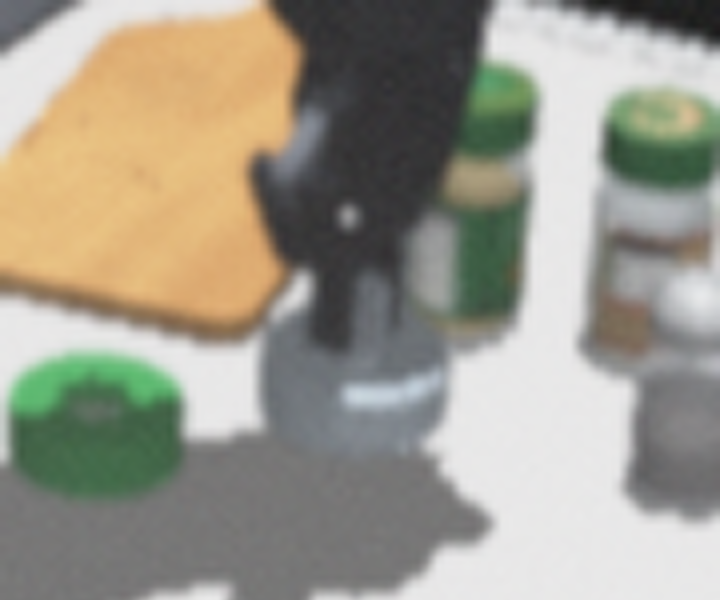

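The set is held, with a wrist load of about 3.3 N (≈0.3 kg), and the cap sits level on the lid. Carrying it over the caddy.

step_arm(
  moves=[
    {"offset": [0, 0, 2], "rot": [0, 0, 0], "jaw": 1},
    {"offset": [0, 1, 5], "rot": [0, 0, 0], "jaw": 1},
    {"offset": [0, 4, 8], "rot": [0, 0, 0], "jaw": 1},
    {"offset": [0, 8, 8.5], "rot": [0, 0, 0], "jaw": 1},
    {"offset": [0, 12, 8.5], "rot": [0, 0, 0], "jaw": 1},
    {"offset": [-0.5, 16, 8.5], "rot": [0, 0, 0], "jaw": 1},
    {"offset": [-1, 20, 8.5], "rot": [0, 0, 0], "jaw": 1},
    {"offset": [-1.5, 24, 8.5], "rot": [0, 0, 0], "jaw": 1},
  ],
)

```text
t: 5.35
position: [424.0, -4.7, 172.3]
orientation: [[0.0, 1.0, -0.002], [1.0, -0.0, 0.0], [0.0, -0.002, -1.0]]
wrist_force: [0.7, -0.6, -2.5]
grip_width: 18.6
```

step_arm(
  moves=[
    {"offset": [-0.4, 4, 0], "rot": [0, 0, 0], "jaw": 1},
    {"offset": [-0.8, 8, 0], "rot": [0, 0, 0], "jaw": 1},
    {"offset": [-1.1, 12, 0], "rot": [0, 0, 0], "jaw": 1},
    {"offset": [-1.1, 16, 0], "rot": [0, 0, 0], "jaw": 1},
    {"offset": [-1.1, 19, 0], "rot": [0, 0, 0], "jaw": 1},
    {"offset": [-1.1, 21, 0], "rot": [0, 0, 0], "jaw": 1},
    {"offset": [-1.1, 22, 0], "rot": [0, 0, 0], "jaw": 1},
    {"offset": [-1.1, 22, 0], "rot": [0, 0, 0], "jaw": 1},
  ],
)

```text
t: 6.35
position: [413.7, 213.9, 172.7]
orientation: [[-0.001, 1.0, -0.001], [1.0, 0.001, -0.001], [-0.001, -0.001, -1.0]]
wrist_force: [0.3, -0.3, -3.5]
grip_width: 18.5
```

step_arm(
  moves=[
    {"offset": [0, 0, 0], "rot": [0, 0, 0], "jaw": 1},
    {"offset": [0, 0, -1], "rot": [0, 0, 0], "jaw": 1},
    {"offset": [0, 0, -2], "rot": [0, 0, 0], "jaw": 1},
    {"offset": [0, 0, -2.8], "rot": [0, 0, 0], "jaw": 1},
    {"offset": [0, 0, -2.8], "rot": [0, 0, 0], "jaw": 1},
  ],
)

```text
t: 6.98
position: [413.2, 213.5, 144.1]
orientation: [[0.0, 1.0, -0.002], [1.0, -0.0, -0.001], [-0.001, -0.002, -1.0]]
wrist_force: [-0.2, 0.3, -2.6]
grip_width: 18.3
```

```bash
python3 - <<'E'
from station import read_camera,monitor
from h import *
s=read_camera("scene"); t=read_camera("top")
cv2.imwrite("pics/scene4.png",s);cv2.imwrite("pics/top4.png",t)
f=lambda im,u,v:cv2.resize(im[v-36:v+36,u-24:u+24],(396,594),interpolation=cv2.INTER_CUBIC)
cv2.imwrite("pics/c4.png",np.hstack([f(s,262,190),f(t,263,216)]))
S=monitor.get_state();print(S["position"],S["grip_width"],S["wrist_force"])
p=S["position"];a=np.linspace(0,2*np.pi,73)
for n,uu,vv in(("scene",262,190),("top",263,216)):
  for nm,x,y,r,z in(("cad0",414,214.2,28,0),("rim",414,214.2,26,90),("capbot",p[0],p[1],33,p[2]-26.4),("captop",p[0],p[1],33,p[2]-3.4),("plug",p[0],p[1],16,p[2]-29.4)):
    Q=(proj(n,np.c_[x+r*np.cos(a),y+r*np.sin(a),0*a+z])-[uu-24,vv-36]+.5)*8.25-.5
    print(n,nm,Q.min(0).round(),Q.max(0).round())
E
```

```text
[414.15661766 213.90991159 145.19356757] 18.409709625113884 [ 0.13603759 -0.28313753 -2.91007482]
scene cad0 [138. 490.] [280. 561.]
scene rim [124. 295.] [259. 356.]
scene capbot [100. 221.] [273. 297.]
scene captop [ 94. 168.] [269. 243.]
scene plug [145. 247.] [229. 284.]
top cad0 [150. 248.] [280. 377.]
top rim [125. 238.] [254. 367.]
top capbot [ 98. 216.] [265. 382.]
top captop [ 89. 211.] [259. 380.]
top plug [142. 259.] [223. 339.]
```

View pics/c4.png

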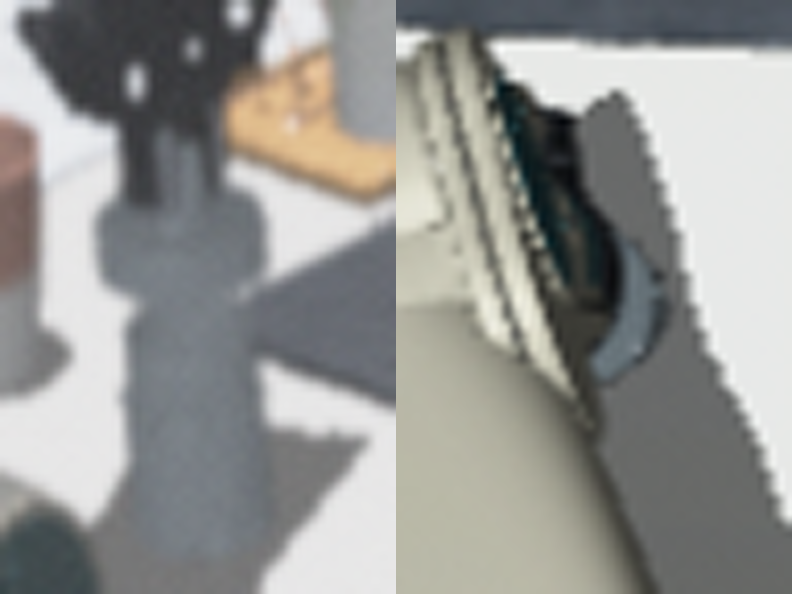

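In the scene view the cap spans crop x 97–269 (predicted 97–271), and the caddy neck spans 128–258 (predicted 124–259). Everything lines up to about 1 mm sideways, well inside the taper's capture. Lowering slowly.

step_arm(
  moves=[
    {"offset": [0.05, 0, -0.8], "rot": [0, 0, 0], "jaw": 1},
    {"offset": [0.05, 0, -1.6], "rot": [0, 0, 0], "jaw": 1},
    {"offset": [0.05, 0, -2.2], "rot": [0, 0, 0], "jaw": 1},
    {"offset": [0.05, 0, -2.5], "rot": [0, 0, 0], "jaw": 1},
    {"offset": [0.05, 0, -2.8], "rot": [0, 0, 0], "jaw": 1},
    {"offset": [0.05, 0, -3.1], "rot": [0, 0, 0], "jaw": 1},
  ],
)

```text
t: 7.82
position: [414.9, 214.1, 114.3]
orientation: [[0.0, 1.0, 0.0], [1.0, -0.0, 0.0], [0.0, 0.0, -1.0]]
wrist_force: [-0.3, 0.6, -0.5]
grip_width: 18.7
```

step_arm(
  moves=[
    {"offset": [0, 0, -0.2], "rot": [0, 0, 0], "jaw": 1},
    {"offset": [0, 0, -0.4], "rot": [0, 0, 0], "jaw": 1},
    {"offset": [0, 0, -0.6], "rot": [0, 0, 0], "jaw": 1},
    {"offset": [0, 0, -0.6], "rot": [0, 0, 0], "jaw": 1},
  ],
)

```text
t: 8.32
position: [414.6, 214.0, 108.1]
orientation: [[-0.0, 1.0, -0.0], [1.0, 0.0, 0.0], [0.0, -0.0, -1.0]]
wrist_force: [1.2, 2.2, -3.9]
grip_width: 18.7
```

step_arm(
  moves=[
    {"offset": [0, 0.05, -0.2], "rot": [0, 0, 0], "jaw": 1},
    {"offset": [0, 0.05, -0.4], "rot": [0, 0, 0], "jaw": 1},
    {"offset": [0, 0.05, -0.5], "rot": [0, 0, 0], "jaw": 1},
    {"offset": [0, 0.05, -0.6], "rot": [0, 0, 0], "jaw": 1},
    {"offset": [0, 0.05, -0.6], "rot": [0, 0, 0], "jaw": 1},
  ],
)

```text
t: 8.95
position: [414.6, 214.4, 102.2]
orientation: [[-0.0, 1.0, -0.0], [1.0, 0.0, -0.0], [-0.0, -0.0, -1.0]]
wrist_force: [0.0, 2.1, -1.5]
grip_width: 18.7
```

step_arm(
  moves=[
    {"offset": [0, 0.05, -0.05], "rot": [0, 0, 0], "jaw": 1},
    {"offset": [0, 0.05, -0.1], "rot": [0, 0, 0], "jaw": 1},
    {"offset": [0, 0.05, -0.1], "rot": [0, 0, 0], "jaw": 1},
  ],
)

```text
t: 9.32
position: [414.7, 215.2, 101.6]
orientation: [[-0.0, 1.0, 0.0], [1.0, 0.0, 0.0], [0.0, 0.0, -1.0]]
wrist_force: [-1.4, 2.1, 1.1]
grip_width: 18.7
```

Contact has taken over the weight at the expected height (101.6, expected 101.4). Releasing.

step_arm(
  moves=[
    {"offset": [0, 0, 0], "rot": [0, 0, 0], "jaw": 2.2},
    {"offset": [0, 0, 0], "rot": [0, 0, 0], "jaw": 3},
    {"offset": [0, 0, 0], "rot": [0, 0, 0], "jaw": 4},
    {"offset": [0, 0, 0], "rot": [0, 0, 0], "jaw": 4},
    {"offset": [0, 0, 0], "rot": [0, 0, 0], "jaw": 4},
  ],
)

```text
t: 9.95
position: [414.7, 214.9, 101.3]
orientation: [[0.0, 1.0, 0.0], [1.0, -0.0, -0.0], [-0.0, 0.0, -1.0]]
wrist_force: [0.1, -1.0, 0.1]
grip_width: 39.7
```

step_arm(
  moves=[
    {"offset": [0, 0, 1], "rot": [0, 0, 0], "jaw": 4},
    {"offset": [0, 0, 2.5], "rot": [0, 0, 0], "jaw": 5},
    {"offset": [0, 0, 4], "rot": [0, 0, 0], "jaw": 8.5},
    {"offset": [0, 0, 4.5], "rot": [0, 0, 0], "jaw": 8.5},
    {"offset": [0, 0, 4.5], "rot": [0, 0, 0], "jaw": 8.5},
    {"offset": [0, 0, 4.5], "rot": [0, 0, 0], "jaw": 8.5},
  ],
)

```text
t: 10.7
position: [414.3, 214.8, 145.9]
orientation: [[0.0, 1.0, -0.001], [1.0, -0.0, -0.0], [-0.0, -0.001, -1.0]]
wrist_force: [-0.2, 0.5, -0.7]
grip_width: 85.2
```

```bash
python3 - <<'E'
from station import read_camera,monitor
from h import *
s=read_camera("scene"); t=read_camera("top")
cv2.imwrite("pics/scene5.png",s);cv2.imwrite("pics/top5.png",t)
f=lambda im,u,v:cv2.resize(im[v-36:v+36,u-24:u+24],(396,594),interpolation=cv2.INTER_CUBIC)
cv2.imwrite("pics/c5.png",np.hstack([f(s,262,190),f(t,263,216)]))
S=monitor.get_state();print(S["position"],S["grip_width"],S["wrist_force"])
a=np.linspace(0,2*np.pi,73)
for nm,r,z in(("cad0",28,0),("body",28,64),("capbot",33,75),("captop",33,98),("knob",10,124)):
    Q=(proj("scene",np.c_[414.7+r*np.cos(a),215+r*np.sin(a),0*a+z])-[262-24,190-36]+.5)*8.25-.5
    print(nm,Q.min(0).round(),Q.max(0).round())
E
```

```text
[414.0997485  214.76259301 145.68842079] 85.15450808679978 [-0.34516067  0.0410392   0.11517192]
cad0 [138. 489.] [279. 560.]
body [124. 350.] [268. 417.]
capbot [109. 319.] [279. 398.]
captop [104. 268.] [275. 345.]
knob [158. 234.] [210. 257.]
```

View pics/c5.png

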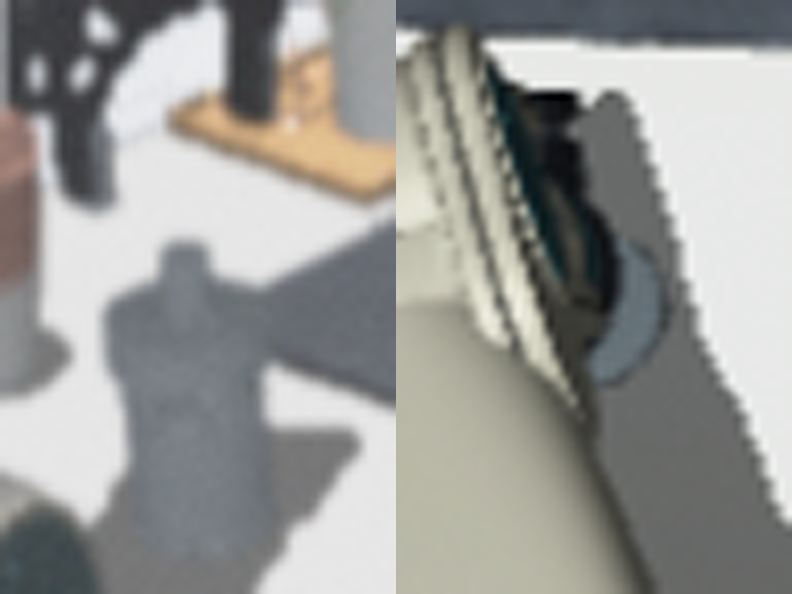

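The lid set is seated and released: the knob spans crop x 160–210 (predicted 158–210) and the cap's left edge is at 105 (predicted 104). Going down around the cap rim.

step_arm(
  moves=[
    {"offset": [0.04, 0, -3], "rot": [0, 0, 0], "jaw": 8.5},
    {"offset": [0.04, 0, -5], "rot": [0, 0, 0], "jaw": 8.5},
    {"offset": [0.04, 0, -7], "rot": [0, 0, 0], "jaw": 8.5},
    {"offset": [0.04, 0, -8.3], "rot": [0, 0, 0], "jaw": 8.5},
    {"offset": [0.04, 0, -8.3], "rot": [0, 0, 0], "jaw": 8.5},
  ],
)

```text
t: 11.42
position: [413.9, 214.6, 62.2]
orientation: [[0.0, 1.0, -0.003], [1.0, -0.0, -0.001], [-0.001, -0.003, -1.0]]
wrist_force: [-0.5, 0.6, 0.1]
grip_width: 85.1
```

step_arm(
  moves=[
    {"offset": [0, 0, 0], "rot": [0, 0, 0], "jaw": 7.8},
    {"offset": [0, 0, 0], "rot": [0, 0, 0], "jaw": 7.4},
    {"offset": [0, 0, 0], "rot": [0, 0, 0], "jaw": 7},
    {"offset": [0, 0, 0], "rot": [0, 0, 0], "jaw": 6.8},
    {"offset": [0, 0, 0], "rot": [0, 0, 0], "jaw": 6.6},
    {"offset": [0, 0, 0], "rot": [0, 0, 0], "jaw": 6.2},
    {"offset": [0, 0, 0], "rot": [0, 0, 0], "jaw": 5.8},
    {"offset": [0, 0, 0], "rot": [0, 0, 0], "jaw": 5.6},
  ],
  newtons=30,
)

```text
t: 12.42
position: [415.2, 215.0, 64.0]
orientation: [[-0.0, 1.0, 0.0], [1.0, 0.0, 0.0], [0.0, 0.0, -1.0]]
wrist_force: [-2.1, -0.7, 4.9]
grip_width: 66.5
```

step_arm(
  moves=[
    {"offset": [0, 0, 0.1], "rot": [0, 0, 0], "jaw": 5.6},
    {"offset": [0, 0, 0.2], "rot": [0, 0, 0], "jaw": 5.6},
    {"offset": [0, 0, 0.3], "rot": [0, 0, 0], "jaw": 5.6},
    {"offset": [0, 0, 0.4], "rot": [0, 0, 0], "jaw": 5.6},
    {"offset": [0, 0, 0.4], "rot": [0, 0, 0], "jaw": 5.6},
  ],
)

```text
t: 13.05
position: [415.1, 215.0, 67.3]
orientation: [[0.0, 1.0, 0.0], [1.0, -0.0, 0.0], [0.0, 0.0, -1.0]]
wrist_force: [-0.4, 0.4, -1.0]
grip_width: 65.9
```

The load is 1.0 N, which is the cap alone. Continuing straight up.

step_arm(
  moves=[
    {"offset": [0, 0, 0.4], "rot": [0, 0, 0], "jaw": 5.6},
    {"offset": [0, 0, 0.9], "rot": [0, 0, 0], "jaw": 5.6},
    {"offset": [0, 0, 1.5], "rot": [0, 0, 0], "jaw": 5.6},
    {"offset": [0, 0, 2.2], "rot": [0, 0, 0], "jaw": 5.6},
    {"offset": [0, 0, 3], "rot": [0, 0, 0], "jaw": 5.6},
    {"offset": [0, 0, 3.8], "rot": [0, 0, 0], "jaw": 5.6},
    {"offset": [0, 0, 4.6], "rot": [0, 0, 0], "jaw": 5.6},
    {"offset": [0, 0, 5.4], "rot": [0, 0, 0], "jaw": 5.6},
  ],
)

```text
t: 14.05
position: [415.1, 215.0, 121.9]
orientation: [[0.0, 1.0, 0.0], [1.0, -0.0, 0.0], [0.0, 0.0, -1.0]]
wrist_force: [0.7, 0.1, -0.7]
grip_width: 66.0
```

step_arm(
  moves=[
    {"offset": [0, 0, 0.8], "rot": [0, 0, 0], "jaw": 5.6},
    {"offset": [0, 0, 1.8], "rot": [0, 0, 0], "jaw": 5.6},
    {"offset": [0, 0, 2.8], "rot": [0, 0, 0], "jaw": 5.6},
    {"offset": [0, 0, 3.7], "rot": [0, 0, 0], "jaw": 5.6},
    {"offset": [0, 0, 4.2], "rot": [0, 0, 0], "jaw": 5.6},
    {"offset": [0, 0, 4.2], "rot": [0, 0, 0], "jaw": 5.6},
    {"offset": [0, 0, 4.2], "rot": [0, 0, 0], "jaw": 5.6},
    {"offset": [0, 0, 4.2], "rot": [0, 0, 0], "jaw": 5.6},
  ],
)

```text
t: 15.05
position: [414.7, 214.8, 162.9]
orientation: [[-0.0, 1.0, -0.001], [1.0, 0.0, -0.0], [-0.0, -0.001, -1.0]]
wrist_force: [0.3, 0.5, -0.7]
grip_width: 66.2
```

```bash
python3 - <<'E'
from station import read_camera,monitor
from h import *
s=read_camera("scene")
f=lambda im,u,v:cv2.resize(im[v-36:v+36,u-24:u+24],(396,594),interpolation=cv2.INTER_CUBIC)
s5=cv2.imread("pics/scene5.png")
cv2.imwrite("pics/c6.png",np.hstack([f(s,262,180),f(s5,262,180)]))
S=monitor.get_state();print(S["t"],S["position"],S["grip_width"],S["wrist_force"],S["orientation"].round(3))
a=np.linspace(0,2*np.pi,73)
for nm,r,z in(("cad0",28,0),("rim",26,90),("flange",27.5,94),("knob",10,124),("capbot",33,175),("captop",33,198)):
    Q=(proj("scene",np.c_[414.7+r*np.cos(a),215+r*np.sin(a),0*a+z])-[262-24,180-36]+.5)*8.25-.5
    print(nm,Q.min(0).round(),Q.max(0).round())
E
```

```text
15.1 [414.73532773 214.81588346 162.91544012] 66.29101346807994 [ 0.60650545  0.06000346 -1.14947034] [[ 0.     1.    -0.001]
 [ 1.    -0.    -0.   ]
 [-0.    -0.001 -1.   ]]
cad0 [138. 572.] [279. 642.]
rim [124. 376.] [259. 438.]
flange [119. 365.] [262. 430.]
knob [158. 316.] [210. 339.]
capbot [ 85. 171.] [261. 243.]
captop [ 80. 116.] [257. 186.]
```

View pics/c6.png

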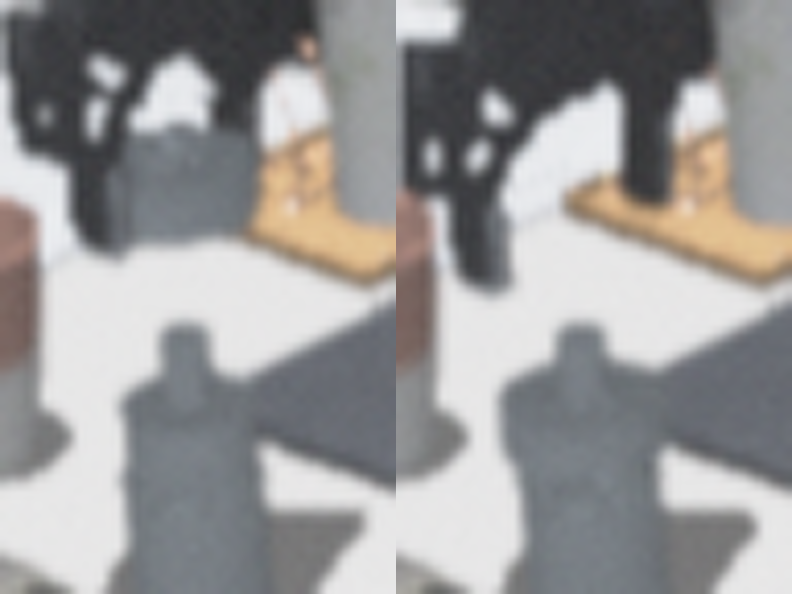

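The cap hangs level about 10 cm up (lower edge at crop y≈243, as predicted). The knob is at the same pixels before and after (x 160–210, top 322), so the inner lid hasn't moved. Handing in.

```bash
python3 -c "
from station import ticket; print(ticket.sign_off())"
```

```text
the job is handed in; nothing more can be done
None
```

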